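# Index the laser marking dial and lock it with its pin

### The job

Bring the nest that carries the sleeve round to the marking station and lock the dial there: set the index pin in its guide bush so that it rides on the dial's rim, then turn the dial by pushing a spoke, the short way, until you feel the pin drop into the ring's hole and stop the dial (the ring was set by hand for this job, so the pointer is only a rough guide; the pin gives the place). Work gently, without forcing the dial against the pin or the pin down on the dial. Leave the pin fully home with its collar down on the bush, the sleeve still seated upright on its nest, and the other things on the bench where they are.

Things in the scene. Friction and masses are not known exactly. Their poses are not given: they have to be found in the camera images.
- axis (a point): centre of the round aluminium dial (300 mm across with its ring), on its top face 50 mm above the bench. The dial turns freely either way about this fixed upright axis, with light friction. Orientation as the fixed base: +y points to the marking station and laser head, -y to the pin bracket. A hub (48 mm across, to 102 mm above the bench) stands here
- mark (a point): marking station, fixed on the base 85 mm from the axis, 54 mm above the bench. A steel pointer at the dial's rim points to it, a rough guide only: when the pin locks the dial, the loaded nest's centre stands within 12 mm of this point, either way round. The laser lens looks at it level from 155 mm away, its head reaching 134 mm above the bench
- nest (a point): seat centre of the nest with the sleeve, 54 mm above the bench, turning with the dial 85 mm from its axis. One of four nests 90 degrees apart (flange 52 mm across, spigot 30 mm across, its top 72 mm above the bench); the others are empty. Round the dial a steel index ring is clamped, flush with its top, 118 to 150 mm from the axis and 12 mm thick
- spoke (a point): push point, 80 mm from the axis, on the middle line of one of four level round spokes that turn with the dial: 12 mm thick bars 90 mm above the bench, each with a 25 mm black ball 98 mm from the axis. They stand midway between the nests; this one is 45 degrees anticlockwise of the loaded nest, seen from above. A push of 1 to 2 N here turns the dial
- bush (a point): centre of the fixed guide bush's top rim, 90 mm above the bench, 134 mm from the axis, opposite the mark. A cone 6 mm deep, 21 mm wide at the rim, leads to an upright 11 mm bore in a 44 mm wide arm, 84 mm high, 4 mm clear of the ring. Below runs the ring's circle of four 12.4 mm through holes, each outboard of a nest but shifted round by up to 7 degrees, all alike
- knob (a point): centre of the loose index pin's black knob (30 mm across, 24 mm high). Under the knob: steel collar 26 mm across, 10 mm high, then a shank 10 mm thick, 56 mm long (its end 78 mm below this point). It starts standing in a 40 mm high block. In the bush this point is 38 mm above the rim while the pin rides on the dial, and 22 mm when fully home, collar on the rim
- sleeve_mid (a point): centre of the loose steel sleeve to be marked, a tube 42 mm across outside, 34 mm inside, 48 mm high, standing over the spigot of the loaded nest (its centre then 24 mm above the seat)
- dial: the dial with its nests, hub and spokes; origin on the axis, 38 mm above the bench; its +y points from the axis to the loaded nest
- pin: the index pin, about 70 g, its shank smooth and oiled, free to fall by its own weight in the bush; origin at the lower end of its shank, z along the shank towards the knob
- tape_mid (a point): bystander: centre of a roll of tape lying flat, 100 mm across and 48 mm high
- spare_mid (a point): bystander: centre of a spare sleeve standing on the bench, like the one on the dial
- driver: bystander: screwdriver lying on the bench, 200 mm long, 26 mm thick at the handle; origin under its middle
Not all that is in view belongs to the job. Leave any blue or turquoise look-alike of the pin alone.

How it is judged:
By the outcome, as a careful person would: the job done as asked, in the order asked, and still so for the second after the job is handed in, with the robot touching nothing.
It also fails if it takes over 54 s, if anything falls off the work surface, if the arm or the gripper's body presses on something with over 40 N, if the wrist force passes 120 N, or if a joint passes its speed limit or range.

### The arm

A 6-joint arm with a two-finger parallel gripper is mounted at the origin on the work surface. World frame = base frame: x ahead of the robot, y to its left, z up, the work surface at z = 0. Lengths are in m, angles in rad, forces in N, time in s.
With the tool pointing down it reaches from about 0.3 to 0.875 m from the base axis. Payload 6.4 kg.
Tool frame: the origin (TCP) lies midway between the tips of the shut fingers; the grasp point (between the pads) lies 19 mm behind it (grasp_offset is the distance from the TCP to the grasp point, in m); z points along the fingers, y is the line along which they close (so a half turn about z gives the same grasp; the last joint's range is limited). The gripper opens to 85 mm and grips with 20 to 120 N. Pads are 22 mm wide; open, the fingers measure 114 mm over their backs; the gripper's body (76 mm by 85 mm) begins 54 mm behind the grasp point. The pads swing forward as they close: fully open they stand 13 mm farther back than shut.
Start: joints at [1.086, 0.181, 1.607, -0, 1.354, -0.206], TCP at [0.158, 0.553, 0.231] pointing down, gripper open.
Joint ranges: [-2.99, 2.99], [-0.89, 2.07], [0.3, 2.58], [-1.14, 4.28], [0, 2.63], [-3.12, 3.12]. Speed limits (rad/s): [2.57, 2.57, 3.01, 3.14, 3.14, 3.14].

### API

Orientations are given as a unit quaternion [w, x, y, z].
In Python, from bench import * gives the robot as it stands. The module is installed in compiled form; this text tells all that it offers.
- The arm moves only by the tool servo_tool, never from a script. Its argument "commands" is text: rows parted by semicolons, each of 7 numbers parted by spaces: the turn, a rotation vector about the tool's x, y, z in rad, then the shift along the tool's x, y, z in mm, then the opening, from 0 (shut) to 1 (fully open). In form: wx wy wz dx dy dz claw; .... A call has 1 to 5 rows; each row shifts and turns the commanded pose from where the row before left it, along the tool's axes as they then stand; what a row does not reach is not made up. A row lasts 1/8 s, in which the tool goes at most 62.5 mm and 10.7 degrees, less where a joint would pass 70% of its speed; a pose out of reach is approached as far as the arm can. A call with a gripper value outside its range is refused whole. The fingers move at their own pace and stop on an object; the grip force is fixed at half the most. Time passes only in rows, so rows that do not move let the fingers close. It gives the time, the measured TCP pose, the force, the opening and the grip force at its end, in the units of the state.
- get_obs(): the state, without advancing time (a new reading comes with each control period).
- camera(name): name is "scene" or "top"; returns the picture (384x512x3 uint8, blue, green, red); there is no depth.
- calibration(name): a dict with "fx", "fy", "cx", "cy" (pixels), "k1" (the pictures are not rectified: a ray, as slopes to the right and down, at radius r is drawn at 1 + k1 r^2 times it, then the intrinsics apply), "R" (3x3) and "t" (3): a world point X has camera coordinates R X + t. Camera axes: x right, y down, z forward; pixel columns grow to the right and rows downward; lengths in m; the calibration is good to about 2 mm. A picture is of the moment at which its call begins. calibration takes no time and is no camera call.
- hand_in(): hands the job in; it is judged then, once.
The state is a dict: "time_s": time; "q": joint angles; "dq": joint speeds; "joint_efforts": joint torques, N m; "eef_pos": TCP position; "eef_rot": TCP orientation; "wrist_force": force on the tool from outside, world axes, zero at the start; "torque": the same for the moment, N m; "opening": opening from 0.0 (shut) to 1.0 (fully open); "grasp_force": force on a finger pad.
Only numpy, scipy, OpenCV 4.12 (cv2) and the standard library are available. Lean on these libraries where they do the work, as an engineer would, in place of code of your own. Each camera call takes 0.05 s, during which the arm holds its last target. There are 200 camera calls.

## Working session

There is one attempt and no reset: what is moved stays moved. The work goes in short steps, Python scripts to look and compute and a tool call to move; the robot and the scene stay as the last step left them, time stands still between calls to the robot, and variables do not carry over. Pictures are saved under pics/ and viewed, at most 10 in all, crops included, and the job is handed in when it is done.

Besides the shell and the picture viewer there is one more tool, called as name(argument=value, ...) on one line, values as JSON. servo_tool: Moves the arm, as the interface text tells. Its arguments: {"type":"object","properties":{"commands":{"type":"string"}},"required":["commands"]}

```bash
mkdir -p pics
python3 - <<'E'
from bench import *
import cv2
for n in("scene","top"):
    cv2.imwrite(f"pics/{n}0.png",cv2.resize(camera(n),(800,600),interpolation=cv2.INTER_CUBIC))
    print(n,calibration(n))
o=get_obs();print(o)
E
```

```text
scene {'fx': 413.5553282289298, 'fy': 413.5553282289298, 'cx': 252.867198524397, 'cy': 187.8373497393425, 'k1': 0.020462306768525788, 'R': array([[ 0.57157679,  0.82044526, -0.01302081],
       [ 0.64445123, -0.45867714, -0.6117989 ],
       [-0.50791986,  0.34129877, -0.79090617]]), 't': array([-0.13752966, -0.39453655,  1.44478254])}
top {'fx': 383.13412510355374, 'fy': 383.13412510355374, 'cx': 254.56990274031446, 'cy': 194.35093536432393, 'k1': 0.043297266348173755, 'R': array([[-0.02782666, -0.99939601,  0.02081555],
       [-0.9972435 ,  0.02632182, -0.06937265],
       [ 0.06878284, -0.02268859, -0.99737363]]), 't': array([-0.21597734,  0.54496166,  1.06722626])}
{'time_s': 0.1, 'q': array([ 1.08569456e+00,  1.81463005e-01,  1.60791731e+00,  2.55404470e-05,
        1.35381506e+00, -2.06278202e-01]), 'dq': array([ 0.00104452, -0.00267457, -0.00174844,  0.00151312,  0.00184544,
        0.00050455]), 'joint_efforts': array([ 6.49261510e-04, -4.45874834e+01, -3.52238989e+01, -1.68895513e-04,
        4.14978771e-03,  2.59415674e-05]), 'eef_pos': array([0.15797763, 0.5523487 , 0.23047186]), 'eef_rot': array([-2.83268778e-04,  1.38963316e-01,  9.90297205e-01, -7.49728811e-04]), 'wrist_force': array([-0.02067808, -0.56063769,  0.06375345]), 'torque': array([-0.03342498, -0.02024403,  0.01043194]), 'grasp_force': 0.0, 'opening': 1.0017451799268595}
```

View pics/scene0.png

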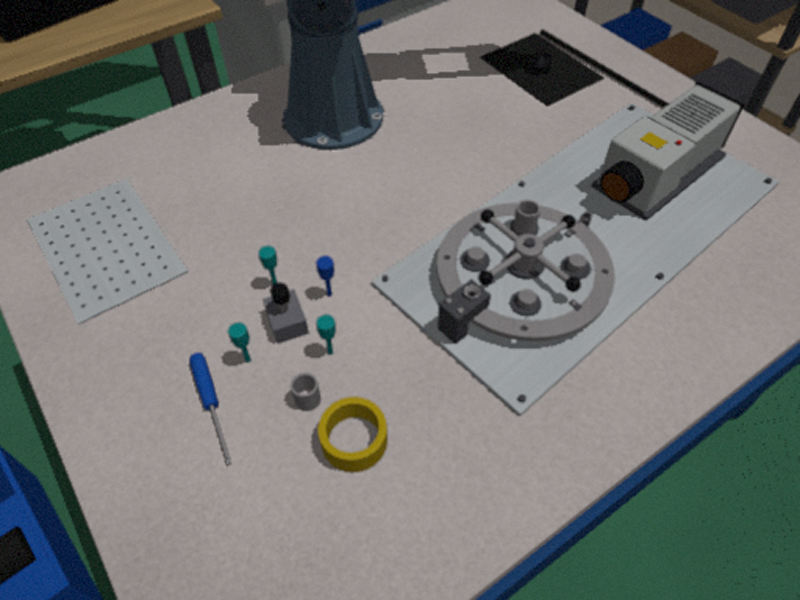

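View pics/top0.png

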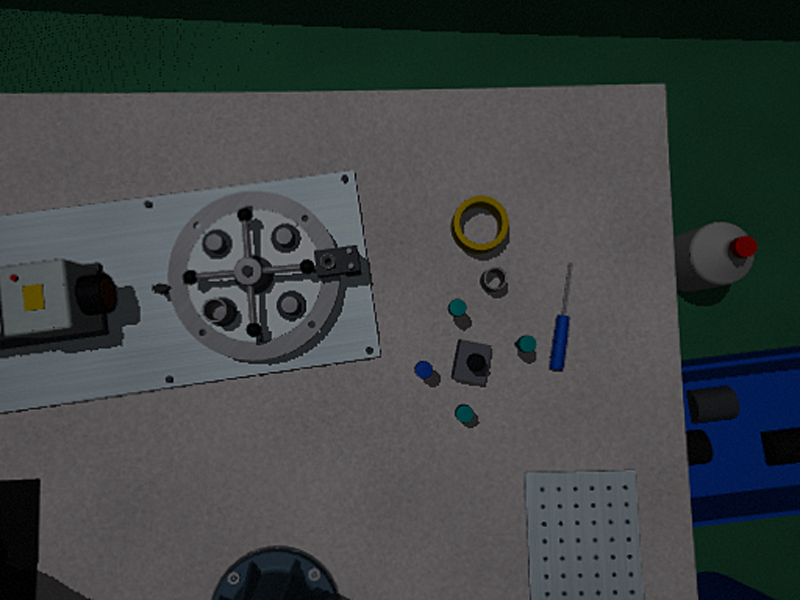

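The scene view shows the dial at about (525,265), the sleeve at (527,215), the bush at (470,292) and the black-knobbed pin in its block at (281,294). The top view shows the dial at (250,270), the sleeve at (220,312), the bush at (327,261) and the knob at (477,363), with four coloured look-alikes around it. Next I'll enlarge crops for exact pixels.

```bash
cat > h.py <<'E'
from bench import *
import numpy as np, cv2
def ray(n,u,v):
    c=calibration(n); d=np.array([(u-c['cx'])/c['fx'],(v-c['cy'])/c['fy']]); s=d.copy()
    for _ in range(20): s=d/(1+c['k1']*(s@s))
    R=c['R']; return -R.T@c['t'], R.T@np.array([*s,1])
def plane(n,u,v,z):
    o,d=ray(n,u,v); return o+d*(z-o[2])/d[2]
def tri(a,b):
    A=[];B=[]
    for n,p in(("scene",a),("top",b)):
        o,d=ray(n,*p); d/=np.linalg.norm(d); P=np.eye(3)-np.outer(d,d); A.append(P);B.append(P@o)
    x=np.linalg.lstsq(np.vstack(A),np.hstack(B),rcond=None)[0]
    return x,[np.linalg.norm(P@x-q) for P,q in zip(A,B)]
def proj(n,X):
    c=calibration(n); p=c['R']@X+c['t']; s=p[:2]/p[2]; s=s*(1+c['k1']*(s@s)); return s*c['fx']+[c['cx'],c['cy']]
def crop(n,u,v,w,h,k): # native box, scale k
    im=camera(n)[v:v+h,u:u+w]; im=cv2.convertScaleAbs(im,alpha=1.8)
    im=cv2.resize(im,None,fx=k,fy=k,interpolation=cv2.INTER_CUBIC)
    for i in range(0,w,10): cv2.putText(im,str(u+i),(i*k,8),0,.3,(0,255,255)); cv2.line(im,(i*k,8),(i*k,14),(0,255,255))
    for i in range(0,h,10): cv2.putText(im,str(v+i),(0,i*k+4),0,.3,(0,255,255)); cv2.line(im,(20,i*k),(26,i*k),(0,255,255))
    return im
E
python3 - <<'E'
from h import *
cv2.imwrite("pics/a.png",crop("top",95,110,150,120,5))
cv2.imwrite("pics/b.png",crop("scene",270,120,130,100,6))
im=np.hstack([crop("top",260,185,90,95,4),crop("scene",140,150,90,95,4)]); cv2.imwrite("pics/c.png",im)
for n in("top","scene"):
    im=camera(n).astype(int); m=((im.max(2)<38)).astype(np.uint8)
    k,l,s,c=cv2.connectedComponentsWithStats(m)
    print(n,[(tuple(c[i].round(1)),s[i,2:].tolist()) for i in range(1,k) if 12<s[i,4]<300])
E
```

```text
top [((np.float64(63.6), np.float64(16.9)), [8, 15, 42]), ((np.float64(3.7), np.float64(22.6)), [12, 25, 106]), ((np.float64(12.2), np.float64(24.0)), [9, 15, 32]), ((np.float64(57.4), np.float64(23.8)), [6, 13, 28]), ((np.float64(315.7), np.float64(25.2)), [14, 6, 32]), ((np.float64(338.3), np.float64(27.8)), [18, 12, 73]), ((np.float64(93.2), np.float64(28.0)), [4, 9, 17]), ((np.float64(354.1), np.float64(29.2)), [21, 17, 94]), ((np.float64(37.0), np.float64(31.6)), [4, 6, 13]), ((np.float64(84.5), np.float64(32.6)), [4, 8, 14]), ((np.float64(323.1), np.float64(31.0)), [7, 7, 15]), ((np.float64(399.8), np.float64(33.6)), [10, 8, 18]), ((np.float64(8.1), np.float64(39.7)), [10, 12, 49]), ((np.float64(21.2), np.float64(43.3)), [4, 12, 18]), ((np.float64(26.3), np.float64(41.1)), [4, 10, 14]), ((np.float64(403.2), np.float64(43.2)), [10, 12, 24]), ((np.float64(15.1), np.float64(43.9)), [6, 12, 21]), ((np.float64(10.9), np.float64(49.1)), [4, 6, 13]), ((np.float64(430.4), np.float64(48.7)), [9, 7, 21]), ((np.float64(6.0), np.float64(50.2)), [4, 6, 16]), ((np.float64(51.1), np.float64(5
[... 3549 characters left out ...]
p.float64(507.3), np.float64(73.0)), [11, 21, 107]), ((np.float64(12.8), np.float64(75.1)), [16, 10, 40]), ((np.float64(14.4), np.float64(85.0)), [4, 7, 16]), ((np.float64(25.9), np.float64(85.2)), [6, 7, 16]), ((np.float64(311.1), np.float64(137.7)), [8, 7, 37]), ((np.float64(363.9), np.float64(141.2)), [8, 8, 38]), ((np.float64(310.5), np.float64(177.5)), [8, 8, 53]), ((np.float64(366.3), np.float64(181.2)), [9, 9, 57]), ((np.float64(178.8), np.float64(188.0)), [11, 13, 123]), ((np.float64(287.5), np.float64(207.8)), [18, 23, 196]), ((np.float64(299.9), np.float64(202.3)), [8, 8, 14]), ((np.float64(31.1), np.float64(284.7)), [8, 6, 16]), ((np.float64(63.7), np.float64(371.4)), [8, 8, 16])]
```

View pics/a.png

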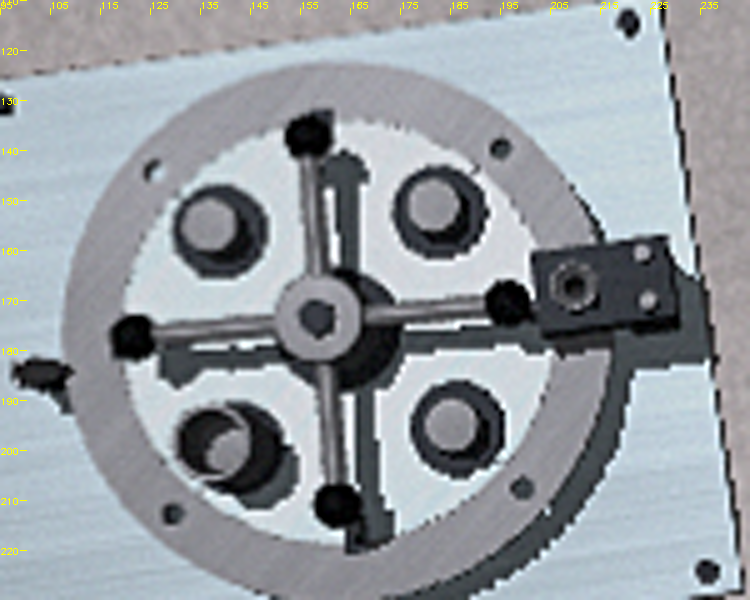

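View pics/b.png

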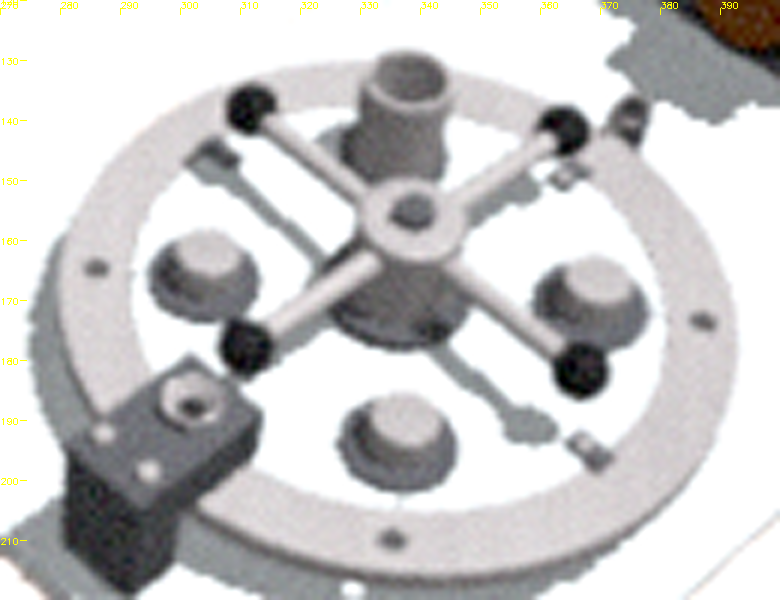

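View pics/c.png

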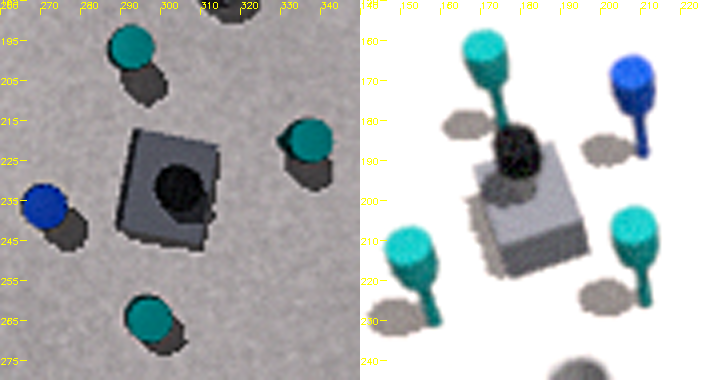

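The top crop puts the bush rim at (209.8,167.2), balls at (156.5,136.7), (121,177.2), (162.6,211) and (196.6,170.2), and the sleeve rim at about (137.6,198). The scene crop puts the bush at (301.7,186.5). The knob is at (304.8,232) in top and (178.8,188) in scene.

Run:
```python
from h import *
np.set_printoptions(precision=4,suppress=True)
B={'right':((310.5,177.5),(196.6,170.2)),'down':((311.1,137.7),(162.6,211)),'left':((363.9,141.2),(121,177.2)),'up':((366.3,181.2),(156.5,136.7)),
'bush':((301.7,186.5),(209.8,167.2)),'knob':((178.8,188),(304.8,232)),'sleevetop':((337.5,133),(137.6,198)),
'lkN':((171,162),(293,197)),'hub':((338.5,155),(158.3,173.8))}
P={}
for k,(a,b) in B.items():
    x,e=tri(a,b);P[k]=x;print(k,x,np.array(e))
ax=np.mean([P[k] for k in('right','down','left','up')],0);print('axis',ax)
d=P['bush']-ax;print('bush r',np.hypot(*d[:2]),'dir',np.degrees(np.arctan2(d[1],d[0])))
for k in('right','down','left','up','sleevetop'):
    e=P[k]-ax;print(k,np.hypot(*e[:2]),np.degrees(np.arctan2(e[1],e[0])))
for nm,u,v in(('ring TL',125.6,144),('TR',195.2,139.8),('BR',199.4,207.5),('BL',129.6,212.6)):
    p=plane('top',u,v,.05)-ax;print('hole',nm,np.hypot(*p[:2]),np.degrees(np.arctan2(p[1],p[0])))
for nm,u,v in(('blue',271,236),('tealtop',293,197),('tealR',337,219.5),('tealbot',297,264.5)):
    print(nm,plane('top',u,v,.09))
print('block',[plane('top',u,v,.04) for u,v in((295,217),(314,221),(289.5,242),(311,247))])
print('pointer',plane('top',103,184.6,.06))
```

```text
right [ 0.6033 -0.0757  0.0897] [0.0011 0.0011]
down [0.4971 0.0149 0.0903] [0.0008 0.0008]
left [0.5893 0.1225 0.0892] [0.0007 0.0007]
up [0.6946 0.0276 0.0929] [0.0005 0.0005]
bush [ 0.611  -0.1104  0.0867] [0.0013 0.0013]
knob [ 0.431  -0.36    0.0783] [0.0012 0.0012]
sleevetop [0.5324 0.0766 0.1009] [0.0008 0.0008]
lkN [ 0.5017 -0.3463  0.2393] [0.0361 0.0361]
hub [0.5947 0.0228 0.1027] [0.0015 0.0015]
axis [0.5961 0.0223 0.0905]
bush r 0.1335512405002941 dir -83.55840132584233
right 0.09829660026236402 -85.78534649988664
down 0.09926878264057451 -175.69156268522337
left 0.10039898494658625 93.89037364171234
up 0.0987194497580432 3.0896171240069625
sleevetop 0.08366567959902532 139.56760013113472
hole ring TL 0.1334270107384787 48.0050930923548
hole TR 0.13349263329753672 -43.339415762791916
hole BR 0.13525269440696813 -132.48638659549945
hole BL 0.1342376126421825 138.14821952403062
blue [ 0.4228 -0.2694  0.09  ]
tealtop [ 0.5244 -0.3313  0.09  ]
tealR [ 0.4615 -0.446   0.09  ]
tealbot [ 0.3465 -0.3355  0.09  ]
block [array([ 0.4714, -0.341 ,  0.04  ]), array([ 0.4589, -0.3936,  0.04  ]), array([ 0.4028, -0.3233,  0.04  ]), array([ 0.3874, -0.3824,  0.04  ])]
pointer [0.5735 0.1792 0.06  ]
```

servo_tool(commands="0 0 0 -37.6 -36.3 0 1;0 0 0 -37.6 -36.3 0 1;0 0 0 -37.6 -36.3 0 1;0 0 0 -37.6 -36.3 0 1;0 0 0 -37.6 -36.3 0 1")

```text
time_s: 1.02
eef_pos: [0.2896, 0.3252, 0.2315]
eef_rot: [0.0, 0.139, 0.99, 0.0]
wrist_force: [1.3, 0.9, 1.1]
opening: 0.998
grasp_force: 0.0
```

servo_tool(commands="0 0 0 -37.6 -36.3 0 1;0 0 0 -37.6 -36.3 0 1;0 0 0 -37.6 -36.3 0 1;0 0 0 -37.6 -36.3 0 1;0 0 0 -37.6 -36.3 0 1")

```text
time_s: 1.65
eef_pos: [0.4206, 0.0987, 0.2316]
eef_rot: [0.001, 0.139, 0.99, 0.0]
wrist_force: [0.8, 1.1, 0.3]
opening: 1.003
grasp_force: 0.0
```

```bash
cat > g.py <<'E'
from h import *
import sys
from scipy.spatial.transform import Rotation as Ro
# usage: g.py x y z yaw_deg(of tool y axis, world) : residual in tool axes (mm, rad), tool down
x,y,z,yaw=map(float,sys.argv[1:5]); o=get_obs(); w,a,b,c=o['eef_rot']; R=Ro.from_quat([a,b,c,w])
Y=np.array([np.cos(np.radians(yaw)),np.sin(np.radians(yaw)),0]); Z=np.array([0,0,-1.]); T=np.c_[np.cross(Y,Z),Y,Z]
print('t',o['time_s'],'pos',o['eef_pos'].round(4),'F',o['wrist_force'].round(2),'open',round(o['opening'],3),'q',o['q'].round(2))
print('shift in tool now',(R.inv().apply(np.array([x,y,z])-o['eef_pos'])*1e3).round(1),'after turn',(T.T@(np.array([x,y,z])-o['eef_pos'])*1e3).round(1),'turn',(R.inv()*Ro.from_matrix(T)).as_rotvec().round(4))
E
python3 g.py .431 -.36 .16 56
```

```text
t 1.65 pos [0.4206 0.0987 0.2316] F [0.75 1.08 0.28] open 1.003 q [-0.05 -0.16  1.95  0.    1.35 -1.34]
shift in tool now [-136.3 -438.2   71.6] after turn [-265.2 -374.5   71.6] turn [0.0006 0.001  0.3144]
```

servo_tool(commands="0 0 0 -13.6 -43.8 4 1;0 0 0 -13.6 -43.8 4 1;0 0 0 -13.6 -43.8 4 1;0 0 0 -13.6 -43.8 4 1;0 0 0 -13.6 -43.8 4 1")

```text
time_s: 2.28
eef_pos: [0.4249, -0.1305, 0.2115]
eef_rot: [0.0, 0.139, 0.99, -0.0]
wrist_force: [0.5, -0.8, -0.8]
opening: 1.001
grasp_force: 0.0
```

servo_tool(commands="0 0 0 -13.6 -43.8 4 1;0 0 0 -13.6 -43.8 4 1;0 0 0 -13.6 -43.8 4 1;0 0 0 -13.6 -43.8 4 1;0 0 0 -13.6 -43.8 4 1")

```text
time_s: 2.9
eef_pos: [0.4299, -0.3598, 0.1912]
eef_rot: [0.0, 0.139, 0.99, -0.0]
wrist_force: [0.6, -0.7, 1.4]
opening: 1.007
grasp_force: 0.0
```

servo_tool(commands="0 0 0.157 0 0 15 1;0 0 0.157 0 0 15 1;0 0 0 0 0 0 1")

```text
time_s: 3.28
eef_pos: [0.4293, -0.3575, 0.16]
eef_rot: [-0.001, 0.292, 0.957, 0.001]
wrist_force: [0.3, -0.1, -0.3]
opening: 1.002
grasp_force: 0.0
```

```bash
python3 g.py .431 -.36 .061 56
```

```text
t 3.275 pos [ 0.4293 -0.3575  0.16  ] F [ 0.29 -0.08 -0.32] open 1.002 q [-0.91  0.22  1.71 -0.    1.21 -1.89]
shift in tool now [-3.1 -1.2 99. ] after turn [-2.8 -1.2 99. ] turn [ 0.0009 -0.0028  0.0017]
```

servo_tool(commands="0 0 0 -2.8 -1.2 25 1;0 0 0 0 0 25 1;0 0 0 0 0 25 1;0 0 0 0 0 24 1;0 0 0 0 0 0 1")

```text
time_s: 3.9
eef_pos: [0.431, -0.3596, 0.0613]
eef_rot: [-0.001, 0.291, 0.957, 0.001]
wrist_force: [-0.1, 0.1, -0.5]
opening: 1.0
grasp_force: 0.0
```

servo_tool(commands="0 0 0 0 0 0 0.5;0 0 0 0 0 0 0.4;0 0 0 0 0 0 0.2;0 0 0 0 0 0 0;0 0 0 0 0 0 0")

```text
time_s: 4.53
eef_pos: [0.4323, -0.3612, 0.0634]
eef_rot: [0.001, 0.292, 0.956, -0.0]
wrist_force: [0.8, 1.5, 6.4]
opening: 0.334
grasp_force: 58.8
```

servo_tool(commands="0 0 0 0 0 0 0;0 0 0 0 0 0 0")

```text
time_s: 4.78
eef_pos: [0.4324, -0.3612, 0.0634]
eef_rot: [0.001, 0.292, 0.956, -0.0]
wrist_force: [0.1, 1.5, 5.5]
opening: 0.332
grasp_force: 58.8
```

servo_tool(commands="0 0 0 0 0 5 0;0 0 0 0 0 -5 0;0 0 0 0 0 -10 0;0 0 0 0 0 -20 0;0 0 0 0 0 -25 0")

```text
time_s: 5.4
eef_pos: [0.4311, -0.3603, 0.1173]
eef_rot: [-0.001, 0.292, 0.956, 0.0]
wrist_force: [0.2, 0.3, -0.1]
opening: 0.337
grasp_force: 59.6
```

servo_tool(commands="0 0 0 0 0 -30 0;0 0 0 0 0 -30 0;0 0 0 0 0 -15 0;0 0 0 0 0 0 0")

```text
time_s: 5.9
eef_pos: [0.4319, -0.3611, 0.193]
eef_rot: [0.001, 0.292, 0.956, -0.001]
wrist_force: [-0.1, -0.0, -0.5]
opening: 0.333
grasp_force: 59.6
```

```bash
python3 g.py .5 -.22 .19 56;  python3 - <<'E'
from h import *
cv2.imwrite("pics/d.png",np.hstack([crop("scene",140,105,90,140,4),crop("top",250,165,100,140,4)]))
E
```

```text
t 5.9 pos [ 0.4319 -0.3611  0.193 ] F [-0.06 -0.02 -0.53] open 0.333 q [-0.91  0.19  1.68 -0.    1.27 -1.89]
shift in tool now [ 22.4 155.1   2.9] after turn [ 22.4 155.1   3. ] turn [-0.0006  0.0015  0.0006]
```

View pics/d.png

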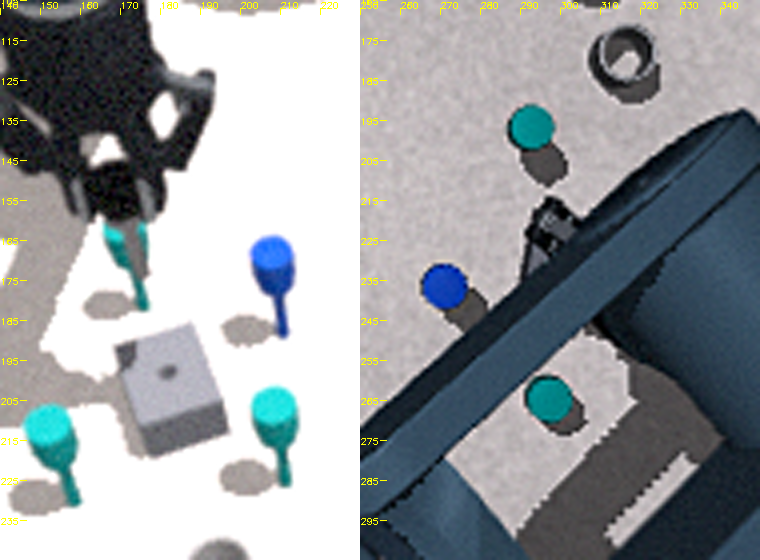

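The pin is held, with its shank hanging below at about (172,165) in scene. The block's empty hole is at about (182,198), so I can check the pin's offset in the hand from that.

Run:
```python
from h import *
print(plane('scene',181.8,197.8,.04))
p=get_obs()['eef_pos']
for z in(.0156,-.0624):print(proj('scene',p+[0,0,z]))
for k in('up','x'):pass
print(plane('scene',301.7,186.5,.09),plane('top',209.8,167.2,.09))
```

```text
[ 0.43488256 -0.35865116  0.04      ]
[169.47058468 153.50430279]
[175.04702145 175.35340395]
[ 0.61350432 -0.11100191  0.09      ] [ 0.60981781 -0.11182095  0.09      ]
```

servo_tool(commands="0 0 0 4.5 31 0 0;0 0 0 4.5 31 0 0;0 0 0 4.5 31 0 0;0 0 0 4.5 31 0 0;0 0 0 4.5 31 0 0")

```text
time_s: 6.62
eef_pos: [0.4991, -0.2181, 0.1904]
eef_rot: [-0.002, 0.292, 0.956, 0.0]
wrist_force: [0.2, -0.2, -1.3]
opening: 0.336
grasp_force: 59.6
```

```bash
python3 g.py .611 -.1104 .19 56
```

```text
t 6.625 pos [ 0.4991 -0.2181  0.1904] F [ 0.24 -0.24 -1.33] open 0.336 q [-0.63  0.16  1.72 -0.    1.27 -1.61]
shift in tool now [-32.7 151.8   0.3] after turn [-32.6 151.8   0.4] turn [ 0.0001 -0.0032  0.0005]
```

servo_tool(commands="0 0 0 -6.4 30.2 0 0;0 0 0 -6.4 30.2 0 0;0 0 0 -6.4 30.2 0 0;0 0 0 -6.4 30.2 0 0;0 0 0 -6.4 30.2 0 0")

```text
time_s: 7.25
eef_pos: [0.6102, -0.1111, 0.1901]
eef_rot: [-0.002, 0.292, 0.956, 0.0]
wrist_force: [0.2, -0.1, -0.8]
opening: 0.335
grasp_force: 59.6
```

servo_tool(commands="0 0 0 0 0 10 0;0 0 0 0 0 10 0;0 0 0 0 0 0 0")

```text
time_s: 7.62
eef_pos: [0.6087, -0.1125, 0.17]
eef_rot: [-0.002, 0.293, 0.956, 0.0]
wrist_force: [-0.1, -0.3, 0.2]
opening: 0.336
grasp_force: 59.6
```

```bash
python3 g.py .6112 -.1118 .164 56;  python3 - <<'E'
from h import *
cv2.imwrite("pics/e.png",np.hstack([crop("scene",270,130,65,90,6),crop("top",180,130,65,90,6)]))
p=get_obs()['eef_pos'];print(proj('scene',p-[0,0,.063]),proj('top',p-[0,0,.063]))
E
```

```text
t 7.625 pos [ 0.6087 -0.1125  0.17  ] F [-0.06 -0.26  0.22] open 0.336 q [-0.37  0.34  1.54 -0.    1.27 -1.35]
shift in tool now [-1.7  2.   6. ] after turn [-1.7  2.   6. ] turn [-0.0012 -0.004  -0.0004]
[300.77236895 181.15876614] [209.5234236  166.16231365]
```

View pics/e.png

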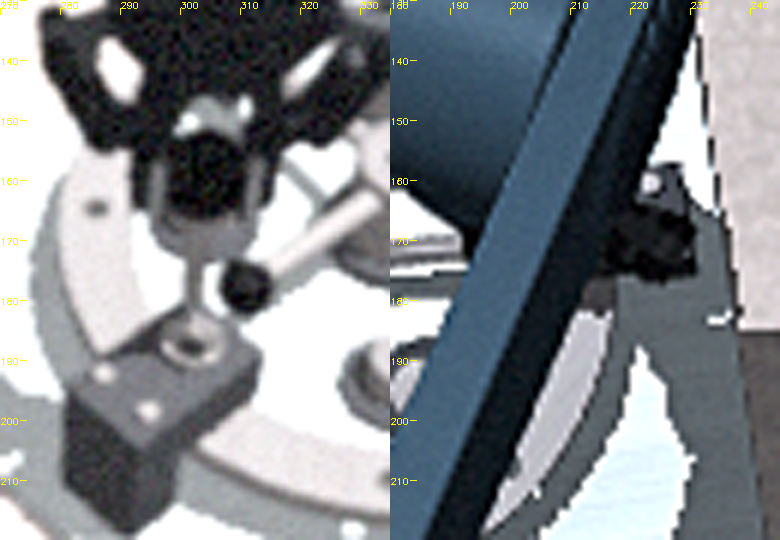

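The scene crop shows the shank hanging at column 302.5 with its end near row 182, just above the bush rim centred at (302,186.7). It is nearly aligned.

servo_tool(commands="0 0 0 -1.7 2 7 0;0 0 0 0 0 5 0;0 0 0 0 0 3 0;0 0 0 0 0 2 0;0 0 0 0 0 0 0")

```text
time_s: 8.35
eef_pos: [0.613, -0.1115, 0.1552]
eef_rot: [-0.0, 0.292, 0.956, -0.0]
wrist_force: [0.3, -0.2, -1.5]
opening: 0.334
grasp_force: 59.6
```

```bash
python3 g.py .611 -.112 .15 56;  python3 - <<'E'
from h import *
o=get_obs();print(o['torque'])
cv2.imwrite("pics/f.png",crop("scene",270,140,65,60,10))
E
```

```text
t 8.35 pos [ 0.613  -0.1115  0.1552] F [ 0.34 -0.18 -1.51] open 0.334 q [-0.37  0.36  1.55 -0.    1.24 -1.35]
shift in tool now [ 1.4 -1.5  5.2] after turn [ 1.4 -1.5  5.2] turn [-0.0001 -0.0002  0.0007]
[-0.0016435   0.03902066  0.00579132]
```

View pics/f.png

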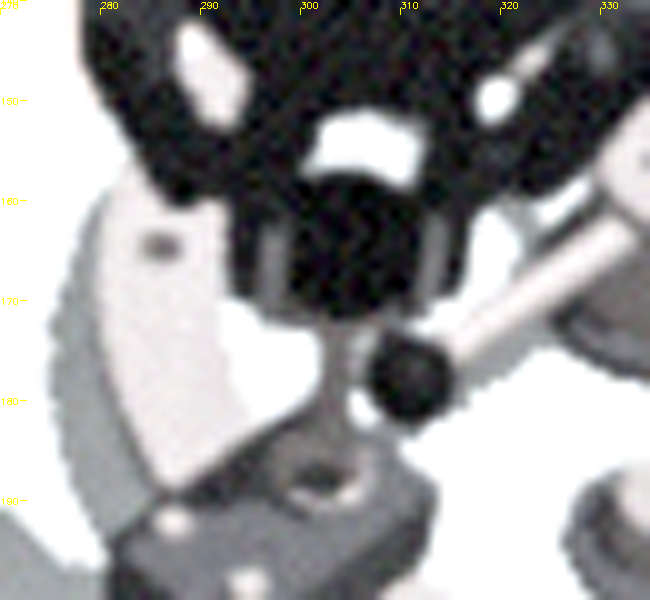

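The shank is at column 303.3 and the bore at about (302,187.5), so the pin sits roughly 2.5 mm to the right in this view. I'll shift it and lower gently while watching the force.

servo_tool(commands="0 0 0 0.7 -2.5 0 0;0 0 0 0 0 2 0;0 0 0 0 0 2 0;0 0 0 0 0 2 0;0 0 0 0 0 0 0")

```text
time_s: 9.02
eef_pos: [0.6109, -0.1131, 0.149]
eef_rot: [-0.0, 0.292, 0.956, 0.0]
wrist_force: [1.0, -0.2, -1.0]
opening: 0.328
grasp_force: 59.6
```

servo_tool(commands="0 0 0 0 0 1.5 0;0 0 0 0 0 1.5 0;0 0 0 0 0 0 0")

```text
time_s: 9.4
eef_pos: [0.6109, -0.1132, 0.1461]
eef_rot: [-0.0, 0.292, 0.956, 0.0]
wrist_force: [0.5, -0.3, 0.8]
opening: 0.332
grasp_force: 59.6
```

servo_tool(commands="0 0 0 0 0 1.5 0;0 0 0 0 0 1.5 0;0 0 0 0 0 0 0")

```text
time_s: 9.78
eef_pos: [0.6112, -0.1132, 0.1432]
eef_rot: [0.0, 0.292, 0.956, 0.0]
wrist_force: [0.5, 0.2, -0.4]
opening: 0.335
grasp_force: 59.6
```

servo_tool(commands="0 0 0 0 0 3 0;0 0 0 0 0 3 0;0 0 0 0 0 3 0;0 0 0 0 0 0 0")

```text
time_s: 10.28
eef_pos: [0.6113, -0.113, 0.1339]
eef_rot: [0.0, 0.292, 0.956, 0.0]
wrist_force: [3.7, -0.0, -3.1]
opening: 0.334
grasp_force: 59.7
```

servo_tool(commands="0 0 0 -0.5 0.3 0 0;0 0 0 0 0 3 0;0 0 0 0 0 3 0;0 0 0 0 0 3 0;0 0 0 0 0 0 0")

```text
time_s: 10.9
eef_pos: [0.6116, -0.113, 0.1249]
eef_rot: [-0.0, 0.292, 0.956, 0.0]
wrist_force: [4.7, 1.7, -3.2]
opening: 0.337
grasp_force: 59.8
```

servo_tool(commands="0 0 0 -0.7 0.9 0 0;0 0 0 0 0 3 0;0 0 0 0 0 3 0;0 0 0 0 0 2.5 0;0 0 0 0 0 0 0")

```text
time_s: 11.52
eef_pos: [0.6124, -0.1129, 0.1163]
eef_rot: [-0.0, 0.292, 0.956, -0.0]
wrist_force: [1.8, -1.2, -1.0]
opening: 0.335
grasp_force: 59.7
```

servo_tool(commands="0 0 0 0 0 1 0;0 0 0 0 0 0.7 0;0 0 0 0 0 0 0")

```text
time_s: 11.9
eef_pos: [0.6126, -0.1129, 0.115]
eef_rot: [-0.0, 0.292, 0.956, -0.0]
wrist_force: [0.0, -1.2, -1.4]
opening: 0.337
grasp_force: 59.7
```

servo_tool(commands="0 0 0 0 0 0 0.6;0 0 0 0 0 0 0.6;0 0 0 0 0 0 0.6;0 0 0 0 0 -5 0.6;0 0 0 0 0 -10 0.6")

```text
time_s: 12.52
eef_pos: [0.6125, -0.1128, 0.1303]
eef_rot: [-0.0, 0.292, 0.956, 0.0]
wrist_force: [-0.2, -0.2, 0.1]
opening: 0.6
grasp_force: 0.0
```

servo_tool(commands="0 0 0 0 0 -25 0.6;0 0 0 0 0 -25 0.6;0 0 0 0 0 -25 0.6;0 0 0 0 0 0 0")

```text
time_s: 13.02
eef_pos: [0.6144, -0.1135, 0.2084]
eef_rot: [0.003, 0.292, 0.956, -0.0]
wrist_force: [0.7, -0.3, -0.5]
opening: 0.403
grasp_force: 0.0
```

```bash
python3 g.py .5 -.02 .2 56;  python3 - <<'E'
from h import *
im=camera("scene")
m=(im.max(2)<38).astype(np.uint8)
m[:, :285]=0;m[:,320:]=0;m[:140]=0;m[200:]=0
k,l,s,c=cv2.connectedComponentsWithStats(m)
print([(c[i].round(1),s[i].tolist()) for i in range(1,k) if s[i,4]>12])
b=np.array([.6115,-.1125,0])
for z in(.112,.128):print(z,proj('scene',b+[0,0,z])+[1.4,0])
cv2.imwrite("pics/g.png",crop("scene",270,120,130,100,6))
E
```

```text
t 13.025 pos [ 0.6144 -0.1135  0.2084] F [ 0.73 -0.28 -0.5 ] open 0.403 q [-0.37  0.31  1.5   0.    1.33 -1.35]
shift in tool now [147.2  13.6   7.6] after turn [147.1  13.5   8.4] turn [0.0013 0.0058 0.0006]
[(array([293. , 143.9]), [285, 140, 15, 15, 92]), (array([316.8, 145.5]), [314, 140, 6, 15, 46]), (array([305. , 176.8]), [298, 170, 17, 14, 173]), (array([292.6, 187.2]), [290, 185, 6, 5, 13])]
0.112 [302.82618746 180.70125482]
0.128 [303.35814085 176.53875456]
```

View pics/g.png

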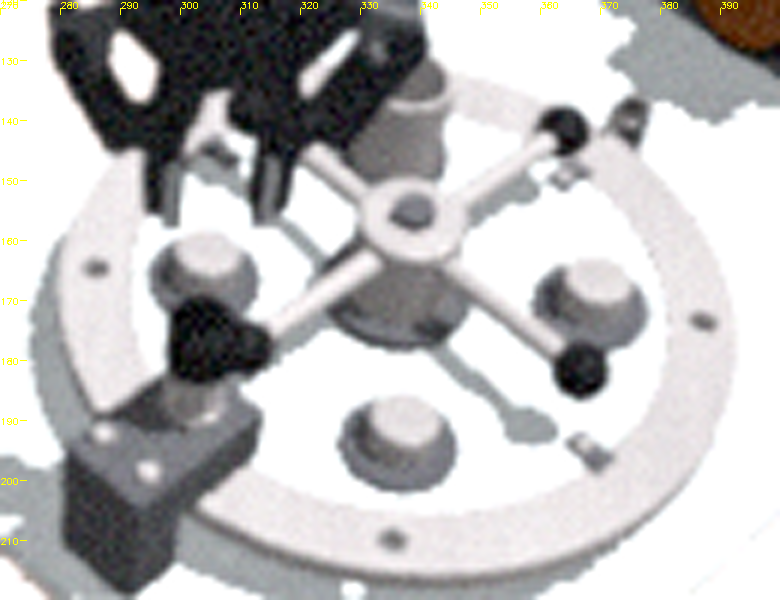

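The knob is at (302,176.5), which matches the riding height, and the dial has not moved. Next I'll turn the tool and go behind the robot-side spoke.

servo_tool(commands="0 0 0.1816 0 0 0 0;0 0 0.1816 0 0 0 0;0 0 0.1816 0 0 0 0;0 0 0.1816 0 0 0 0;0 0 0.1816 0 0 0 0")

```text
time_s: 13.75
eef_pos: [0.6118, -0.1125, 0.2031]
eef_rot: [-0.001, 0.684, 0.729, -0.001]
wrist_force: [0.0, 0.6, 0.2]
opening: 0.001
grasp_force: 0.0
```

```bash
python3 g.py .5285 -.0144 .08 4
```

```text
t 13.75 pos [ 0.6118 -0.1125  0.2031] F [0.03 0.56 0.25] open 0.001 q [-0.37  0.31  1.51  0.    1.33 -0.44]
shift in tool now [103.1 -76.5 123.5] after turn [103.7 -76.3 123.1] turn [-0.0028 -0.0013 -0.0059]
```

servo_tool(commands="0 0 0 34.4 -25.5 0 0;0 0 0 34.4 -25.5 0 0;0 0 0 34.4 -25.5 10 0;0 0 0 0 0 30 0;0 0 0 0 0 0 0")

```text
time_s: 14.38
eef_pos: [0.5265, -0.0143, 0.1619]
eef_rot: [-0.003, 0.682, 0.732, -0.002]
wrist_force: [-0.3, -0.4, 0.4]
opening: -0.001
grasp_force: 0.0
```

```bash
python3 g.py .5285 -.0144 .08 4
python3 - <<'E'
from h import *
cv2.imwrite("pics/h.png",crop("scene",270,100,130,100,6))
E
```

```text
t 14.375 pos [ 0.5265 -0.0143  0.1619] F [-0.3  -0.39  0.36] open -0.001 q [-0.25  0.15  1.79 -0.    1.21 -0.32]
shift in tool now [-0.4  2.6 81.9] after turn [-0.2  2.  81.9] turn [-0.0065 -0.0021  0.0008]
```

View pics/h.png

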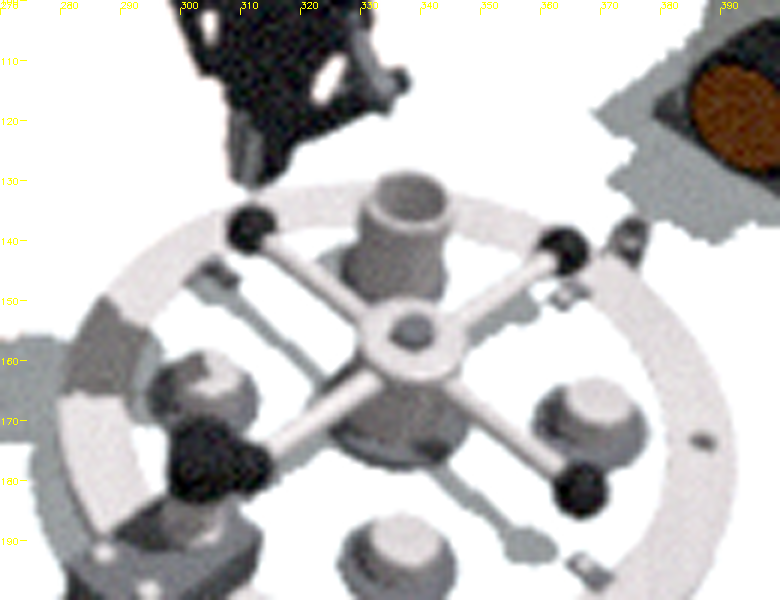

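The closed fingertips are at about (312,130), above and on the bush side of the robot-side spoke, whose ball is at (311,138). The spoke is clear, so I'll lower to spoke height. Remaining checks are numeric, since my picture budget is spent.

servo_tool(commands="0 0 0 0 2 25 0;0 0 0 0 0 25 0;0 0 0 0 0 20 0;0 0 0 0 0 12 0;0 0 0 0 0 0 0")

```text
time_s: 15.05
eef_pos: [0.5311, -0.0154, 0.0828]
eef_rot: [-0.0, 0.682, 0.731, -0.0]
wrist_force: [0.5, -0.6, -0.3]
opening: 0.001
grasp_force: 0.0
```

```bash
python3 g.py .5274 .0005 .08 4
```

```text
t 15.05 pos [ 0.5311 -0.0154  0.0828] F [ 0.54 -0.64 -0.34] open 0.001 q [-0.25  0.27  1.83 -0.    1.04 -0.32]
shift in tool now [16.1 -2.6  2.8] after turn [16.1 -2.6  2.8] turn [-0.0011 -0.0003 -0.0003]
```

servo_tool(commands="0 0 0 5 -2.6 2 0;0 0 0 4 0 0 0;0 0 0 3 0 0 0;0 0 0 2 0 0 0;0 0 0 1 0 0 0")

```text
time_s: 15.68
eef_pos: [0.5276, -0.0002, 0.0812]
eef_rot: [0.0, 0.682, 0.731, 0.0]
wrist_force: [-0.4, 0.1, 0.4]
opening: -0.004
grasp_force: 0.0
```

servo_tool(commands="0 0 0 2 0 0 0;0 0 0 2 0 0 0;0 0 0.03 2.1 -0.5 0 0;0 0 0.03 2.1 -0.5 0 0;0 0 0.03 2.1 -0.5 0 0")

```text
time_s: 16.3
eef_pos: [0.5257, 0.0099, 0.0812]
eef_rot: [0.0, 0.715, 0.699, 0.0]
wrist_force: [0.8, -1.3, -0.2]
opening: -0.002
grasp_force: 0.9
```

```bash
cat > dial.py <<'E'
from h import *
# dial angle from bright-background black balls in scene; expected ring of balls at radius 98, z .0905 about axis
ax=np.array([.5961,.0223,.0905]); im=camera("scene"); g=im.max(2)
m=(g<38).astype(np.uint8); k,l,s,c=cv2.connectedComponentsWithStats(m)
for i in range(1,k):
    if 25<s[i,4]<90:
        p=plane('scene',*c[i],.0905)-ax
        r=np.hypot(*p[:2])
        if .085<r<.112: print('ball angle',round(np.degrees(np.arctan2(p[1],p[0])),1),'r',r.round(4))
# knob
m2=m.copy(); m2[:,:292]=0; m2[:,316:]=0; m2[:165]=0; m2[190:]=0
k,l,s,c=cv2.connectedComponentsWithStats(m2)
print('knob',[(c[i].round(1),s[i].tolist()) for i in range(1,k) if s[i,4]>20])
o=get_obs(); p=o['eef_pos']-ax; print('tcp',p.round(4),np.degrees(np.arctan2(p[1],p[0])).round(1),o['wrist_force'].round(2))
E
python3 dial.py
```

```text
ball angle 86.7 r 0.1005
ball angle -2.8 r 0.0983
knob [(array([303.9, 176.2]), [298, 170, 14, 14, 148])]
tcp [-0.0706 -0.012  -0.0094] -170.3 [ 0.34 -0.34 -0.62]
```

servo_tool(commands="0 0 0.03 2.1 -0.5 0 0;0 0 0.03 2.1 -0.5 0 0;0 0 0.03 2.1 -0.5 0 0;0 0 0.03 2.1 -0.5 0 0;0 0 0.03 2.1 -0.5 0 0")

```text
time_s: 16.98
eef_pos: [0.524, 0.0206, 0.0811]
eef_rot: [0.0, 0.765, 0.644, 0.0]
wrist_force: [0.0, -2.2, 0.1]
opening: 0.002
grasp_force: 0.9
```

servo_tool(commands="0 0 0.03 2.1 -0.5 0 0;0 0 0.03 2.1 -0.5 0 0;0 0 0.03 2.1 -0.5 0 0;0 0 0.03 2.1 -0.5 0 0;0 0 0.03 2.1 -0.5 0 0")

```text
time_s: 17.6
eef_pos: [0.5238, 0.0314, 0.0811]
eef_rot: [-0.0, 0.811, 0.585, -0.0]
wrist_force: [0.8, -1.6, 1.1]
opening: 0.002
grasp_force: 0.9
```

```bash
python3 dial.py
```

```text
ball angle 69.9 r 0.0999
ball angle -20.0 r 0.0985
knob [(array([302.5, 174.5]), [297, 165, 12, 19, 162])]
tcp [-0.0724  0.0095 -0.0095] 172.5 [-0.66  0.4  -0.79]
```

servo_tool(commands="0 0 0.03 2.1 -0.5 0 0;0 0 0.03 2.1 -0.5 0 0;0 0 0.03 2.1 -0.5 0 0;0 0 0.025 1.7 -0.4 0 0;0 0 0.02 1.4 -0.3 0 0")

```text
time_s: 18.27
eef_pos: [0.5252, 0.041, 0.081]
eef_rot: [-0.0, 0.849, 0.529, -0.0]
wrist_force: [0.9, -1.8, -0.6]
opening: 0.003
grasp_force: 0.9
```

servo_tool(commands="0 0 0.015 1 -0.25 0 0;0 0 0.015 1 -0.25 0 0;0 0 0.015 1 -0.25 0 0;0 0 0.015 1 -0.25 0 0")

```text
time_s: 18.77
eef_pos: [0.5262, 0.0449, 0.0811]
eef_rot: [-0.0, 0.864, 0.503, -0.0]
wrist_force: [0.5, -2.2, -1.1]
opening: -0.003
grasp_force: 0.9
```

```bash
python3 dial.py
```

```text
ball angle 59.4 r 0.0995
ball angle -120.5 r 0.0973
ball angle -30.2 r 0.0987
knob [(array([302.6, 176.5]), [297, 170, 12, 14, 127])]
tcp [-0.0699  0.0228 -0.0094] 161.9 [-0.36 -0.7   0.31]
```

servo_tool(commands="0 0 0.015 1 -0.25 0 0;0 0 0.015 1 -0.25 0 0;0 0 0.015 1 -0.25 0 0;0 0 0.01 0.7 -0.17 0 0")

```text
time_s: 19.32
eef_pos: [0.5273, 0.0486, 0.0811]
eef_rot: [0.0, 0.878, 0.479, -0.0]
wrist_force: [-0.1, -1.9, -1.0]
opening: 0.002
grasp_force: 0.9
```

servo_tool(commands="0 0 0.01 0.7 -0.17 0 0;0 0 0.01 0.7 -0.17 0 0")

```text
time_s: 19.58
eef_pos: [0.5278, 0.0499, 0.0811]
eef_rot: [0.0, 0.882, 0.471, 0.0]
wrist_force: [-0.1, -2.1, -0.1]
opening: -0.003
grasp_force: 0.8
```

servo_tool(commands="0 0 0.01 0.7 -0.17 0 0;0 0 0.01 0.7 -0.17 0 0")

```text
time_s: 19.82
eef_pos: [0.5283, 0.0513, 0.0811]
eef_rot: [0.0, 0.887, 0.462, 0.0]
wrist_force: [-0.4, -1.7, -0.8]
opening: 0.002
grasp_force: 0.8
```

```bash
python3 dial.py
```

```text
ball angle -127.0 r 0.0954
ball angle 54.0 r 0.099
ball angle -35.1 r 0.0984
knob [(array([303.7, 177.6]), [299, 171, 11, 14, 125])]
tcp [-0.0678  0.0291 -0.0094] 156.8 [-0.16 -0.86  0.42]
```

servo_tool(commands="0 0 0.01 0.7 -0.17 0 0;0 0 0.01 0.7 -0.17 0 0")

```text
time_s: 20.12
eef_pos: [0.5288, 0.0526, 0.0811]
eef_rot: [-0.0, 0.892, 0.453, -0.0]
wrist_force: [0.7, -1.1, -0.6]
opening: 0.0
grasp_force: 0.7
```

servo_tool(commands="0 0 0.01 0.7 -0.17 0 0;0 0 0 0 0 0 0")

```text
time_s: 20.38
eef_pos: [0.5291, 0.0535, 0.0811]
eef_rot: [-0.0, 0.894, 0.449, 0.0]
wrist_force: [0.1, -0.2, 0.7]
opening: 0.002
grasp_force: 0.1
```

```bash
python3 dial.py
```

```text
ball angle -127.6 r 0.0975
ball angle 51.6 r 0.0988
ball angle -37.4 r 0.0983
knob [(array([301.4, 181.9]), [292, 175, 17, 15, 147])]
tcp [-0.0671  0.0312 -0.0094] 155.1 [-0.87  0.36 -0.01]
```

The knob row went from 177 to 181.9, so the pin has dropped. One small nudge will confirm the stop.

servo_tool(commands="0 0 0.007 0.5 -0.1 0 0;0 0 0.007 0.5 -0.1 0 0")

```text
time_s: 20.68
eef_pos: [0.5293, 0.0541, 0.0811]
eef_rot: [-0.0, 0.897, 0.442, -0.0]
wrist_force: [-2.8, -2.7, 1.5]
opening: 0.0
grasp_force: 1.6
```

servo_tool(commands="0 0 0.005 0.35 -0.1 0 0")

```text
time_s: 20.8
eef_pos: [0.5293, 0.0542, 0.0811]
eef_rot: [0.0, 0.898, 0.44, -0.001]
wrist_force: [-2.2, -3.3, 2.3]
opening: -0.001
grasp_force: 2.3
```

The force is rising with no advance, so the dial is stopped by the pin. I'll back off and lift clear.

servo_tool(commands="0 0 0 -3 0 0 0;0 0 0 -6 0 0 0;0 0 0 -8 0 0 0;0 0 0 0 0 -20 0;0 0 0 0 0 -40 0")

```text
time_s: 21.42
eef_pos: [0.5173, 0.0408, 0.14]
eef_rot: [-0.001, 0.898, 0.44, -0.002]
wrist_force: [0.1, -0.3, -0.1]
opening: -0.001
grasp_force: 0.0
```

servo_tool(commands="0 0 0 0 0 -50 0;0 0 0 0 -40 0 0;0 0 0 0 -40 0 0;0 0 0 0 0 0 0;0 0 0 0 0 0 0")

```text
time_s: 22.05
eef_pos: [0.4564, 0.0897, 0.1914]
eef_rot: [0.0, 0.898, 0.44, 0.0]
wrist_force: [0.1, -0.7, 0.5]
opening: -0.002
grasp_force: 0.0
```

```bash
python3 dial.py
python3 - <<'E'
from h import *
g=camera("scene").max(2)
# knob vs steel below: column profile through knob, rows 170-196
print(g[170:200,300:304].mean(1).astype(int))
b=np.array([.6115,-.1125,0])
for z in(.09,.1,.112,.124):print(z,(proj('scene',b+[0,0,z])+[1.4,0]).round(1))
# sleeve rim expected at nest: dial angle
ax=np.array([.5961,.0223])
a=np.radians(138.9-41.5); p=np.array([*(ax+.085*np.array([np.cos(a),np.sin(a)])),.102])
u=proj('scene',p);print('sleeve rim expected',u)
im=camera("scene");x,y=map(int,u);print(g[y-14:y+26:3,x-18:x+20:3])
E
```

```text
ball angle 142.5 r 0.1
ball angle -127.4 r 0.0974
ball angle 51.9 r 0.0991
ball angle -37.6 r 0.0983
knob [(array([301.5, 181.9]), [292, 175, 17, 15, 147])]
tcp [-0.1395  0.0672  0.1008] 154.3 [-0.55 -0.52 -0.12]
[164 164 164 123  55  23  23  24  22  24  24  23  21  11  11  12  10  16
  52  63  68  59  64  70  69  71  67  60  54  43]
0.09 [302.1 186.3]
0.1 [302.4 183.8]
0.112 [302.8 180.7]
0.124 [303.2 177.6]
sleeve rim expected [359.14041098 139.50581733]
[[156 159 158 156 158 163 160 157 159 160 159 149  81]
 [158 159 159 162 161 160 157 158 159 161 146  84  83]
 [128 135 150 163 161 161 163 160 164 160 130  85  89]
 [124 122 122 124 125 135 150 161 163 159 164 152  84]
 [119 124 123 125 116  65  61  62 125 164 149  38  56]
 [160 159 155 131 104  60  59  55  65 139  85  77  68]
 [160 163 164 141  65  85  65  59 102  91 123  65 124]
 [165 166 165  90  50  60  67  79  81  98 123 121 139]
 [167  92  72  42  56  60  61  71 122 120 121 121 121]
 [107 114  48  57  58  59  68  72 110 155 119 119 123]
 [ 71 120  93  35  57  62  70  75 126 161 157  99  93]
 [110 123 130 141 139 136 132 124 131 128 128  11  31]
 [125 120  98  90  94  96  83  83  84  84  81  18  29]
 [ 70  76 117 161 161 165 162 162 165 163 163 101  77]]
```

```bash
python3 -c "
from bench import *
print(hand_in())"
```

```text
the job is handed in; nothing more can be done
None
```

The job is handed in: the dial turned about 41° clockwise (the short way) to the marking station, where I felt the pin stop it. The pin's drop matches fully home, camera readings put the sleeve on its nest at the mark, and I disturbed nothing else that I know of; the outcome was not reported back.

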